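Refit the grill's drip tray, then hold its lid open for scraping

ROBOT

A 7-joint arm with a two-finger parallel gripper is mounted at the origin on a cart in front of the work surface, level with it; the furniture and walls round the work are solid. World frame = base frame: x ahead of the robot, y to its left, z up, the work surface at z = 0. Lengths are in m, angles in rad, forces in N, time in s.
With the tool pointing down it reaches from about 0.425 to 1.025 m from the base axis. Payload 9.4 kg.
Tool frame: the origin (TCP) lies midway between the tips of the shut fingers; the grasp point (between the pads) lies 19 mm behind it (arm.hold_point_z is the distance from the TCP to the grasp point, in m); z points along the fingers, x is the direction in which the jaws open and shut, and the axes are right-handed (so a half turn about z gives the same grasp; the last joint's range is limited). The gripper opens to 93 mm and grips with 3 to 60 N. Pads are 15 mm wide; open, the fingers measure 128 mm over their backs; the gripper's body (75 mm by 188 mm) begins 65 mm behind the grasp point.
Start: joints at [-1.322, 0.599, -0.003, 1.599, 0.002, 0.943, -0.08], TCP at [0.232, 0.687, 0.219] pointing down, gripper open.
Joint ranges: [-2.57, 2.57], [-0.35, 1.97], [-1.29, 1.29], [0.11, 2.56], [-1.05, 4.19], [0.11, 1.86], [-2.63, 2.63]. Speed limits (rad/s): [2.22, 2.22, 3.01, 3.01, 3.14, 3.14, 3.14].

INTERFACE

Orientations are given as a unit quaternion [w, x, y, z].
In Python, from rig import arm gives the robot as it stands. The module is installed in compiled form; this text tells all that it offers.
- The arm moves only by the tool send_rows, never from a script. Its argument "motion" is text: rows parted by semicolons, each of 4 numbers parted by spaces: the shift along the tool's x, y, z in mm, then the turn about the tool's z in degrees. A call has 1 to 20 rows; each row is the pose to reach, as a shift and turn from the pose commanded when the call began, along the tool's axes at that moment; what a row does not reach only later rows make up. A row lasts 1/12 s, in which the tool goes at most 41.7 mm and 7.16 degrees, less where a joint would pass 70% of its speed; a pose out of reach is approached as far as the arm can. A call with a gripper value outside its range is refused whole. "fingers" is the opening, from 0 (shut) to 1 (fully open), set as the call begins (left out, the last holds). The fingers move at their own pace and stop on an object; "grip_force" is the grip in N (left out, the last holds). Time passes only in rows, so rows that repeat a pose let the fingers close. It gives the time, the measured TCP pose, the force and the opening at its end, in the units of the state.
- arm.observe(): the state, without advancing time (a new reading comes with each control period).
- arm.read_camera(name): name is "side" or "top" or "wrist"; returns the picture (480x640x3 uint8, blue, green, red); there is no depth.
- arm.calibration(name): a dict with "K" (3x3 intrinsics, pixels), "xyz" and "attitude" of the camera in the world. Camera axes: x right, y up, looking along -z (the intrinsics and any distortion apply to the point x, -y, -z); pixel columns grow to the right and rows downward; lengths in m; the calibration is good to about 2 mm. A picture is of the moment at which its call begins: read the wrist's pose just before it. calibration takes no time and is no camera call; for the wrist camera it gives the pose at the moment of the call.
- arm.close_job(): hands the job in, once; it reports no verdict.
The state is a dict: "clock": time; "q": joint angles; "joint_vel": joint speeds; "effort": joint torques, N m; "tcp_pos": TCP position; "orientation": TCP orientation; "ft_force": force on the tool from outside, world axes, zero at the start; "moment": the same for the moment, N m; "opening": finger opening in m.
Only numpy, scipy, OpenCV 4.12 (cv2) and the standard library are available. Lean on these libraries where they do the work, as an engineer would, in place of code of your own. Each camera call takes 0.05 s, during which the arm holds its last target.

TASK

I want to scrape down the plates of the cold contact grill. First take its clean drip tray out of the wooden organiser, slide it fully home into the slot in the grill's side while the lid is still shut, and let go of it; then lift the grill's lid by its handle and keep holding it open at 60 degrees (it falls shut by itself), and finish like that, still holding it. Leave the egg cup and the matchbox in the organiser, and the other things on the worktop, where they are.

Things in the scene. Friction and masses are not known exactly. Their poses are not given: they have to be found in the camera images.
- grill: compact contact grill, fixed to the worktop: dark base 170 deep x 240 wide x 64 high, top of the shut silver lid at 100, hinge ears at the rear corners to 92. Origin: centre of its underside, at worktop height. Its -x points to its front (dial, lid handle; roughly towards the robot), +y to its left, z up. The drip-tray slot is in its right (-y) side, 120 from the origin: see tray_home
- grill_lid (a joint): angle of the lid in rad: 0 shut, grows as its front rises; 60 degrees = 1.047; stop at 1.75. Turns freely about the grill's y axis through lid_hinge; about 0.6 kg with handle, falls shut when let go (about 3 N up at the handle lifts it). Its shell is 200 wide, reaches 150 forward of the hinge and, shut, from 14 below to 22 above it
- lid_hinge (a point): middle of the lid's hinge axis: in the grill's frame at x = +72, y = 0, 78 above the worktop; the axis runs along the grill's y
- handle_bar (a point): middle of the handle bar: round, bright steel, 16 diameter, 112 long along the grill's y, between thin black arms at y = +-64, with a gap of 40 to the lid's front edge and nothing close below. Lid shut: 198 in front of the hinge axis and 10 above it, so 88 above the worktop; it swings about the hinge with the lid and can turn in the fingers
- drip_tray: loose drip tray, 114 long, about 0.14 kg: open steel trough 70 x 52 x 24 high, black front plate 66 wide x 33 high, black upright pull tab. Origin: middle of its length and width, at its underside. +x is the leading end (x = +57); front plate at x = -17 to -13, pull at -57 to -17. Lies flat in one of the organiser's compartments, leading end to the robot's left (+y), pull to the right
- tray_pull (a point): centre of the tray's pull tab, 37 behind the tray's origin (at its -x end) and 22 above the tray's underside: 14 thick along the tray's y (grip it across that), 40 long along its x, its top 37 above the underside
- tray_home (a point): fixed to the grill, at worktop height: where the tray's origin lies when fully home (front plate against the grill's side, tray +x along the grill's +y). In the grill's frame x = -36, y = -107. The slot in the grill's -y side is centred on this x, about 58 wide, open from the worktop to 34 high, 75 deep; the tray slides into it along the worktop
- organiser: light wooden organiser fixed to the worktop, 252 long (its x, away from the robot) x 140 wide (y) x 40 high, walls and floor 6; three compartments in a row along its x (centres at x = -82, 0, +82), each 76 (x) x 128 (y) inside. Origin: centre of its underside
- egg_cup: pale blue speckled egg cup, 49 diameter x 56 high, upright in another compartment of the organiser; stays there. Origin: centre of its underside
- match_box: small matchbox, 36 x 53 x 15 high, in another compartment; stays there. Origin: centre of its underside
- spatula: white nylon spatula, 37 x 306 x 12, lying on the worktop left of the grill; stays there. Origin: middle of its underside

How it is judged:
By the outcome, as a careful person would: the job done as asked, in the order asked, and still so for the second after the job is handed in, while the arm keeps its last pose, push and grip.
It also fails if it takes over 61 s, if anything falls off the work surface, if the arm or the gripper's body presses on something with over 40 N, if the wrist force passes 120 N, or if a joint passes its speed limit or range.

## Working session

There is one attempt and no reset: what is moved stays moved. The work goes in short steps, Python scripts to look and compute and a tool call to move; the robot and the scene stay as the last step left them, time stands still between calls to the robot, and variables do not carry over. Pictures are saved under pics/ and viewed, and the job is handed in when it is done.

Besides the shell and the picture viewer there is one more tool, called after "Emit:" as name(argument=value, ...), one argument or row to a line, values as JSON. send_rows: Moves the arm, as the interface text tells. Its arguments: {"type":"object","properties":{"motion":{"type":"string"},"fingers":{"type":"number"},"grip_force":{"type":"number"}},"required":["motion"]}

```bash
mkdir -p pics; python3 - <<'E'
from rig import arm
import cv2
s=arm.observe(); print(s); print(arm.hold_point_z)
for n in ["side","top","wrist"]:
    c=arm.calibration(n); print(n,c)
    cv2.imwrite(f"pics/{n}0.png",arm.read_camera(n))
E
```

```text
{'clock': 0.0, 'q': array([-1.32169649,  0.60013475, -0.00255181,  1.60009002,  0.00179966,
        0.94288216, -0.0798145 ]), 'joint_vel': array([ 1.40285000e-04, -4.81567779e-05, -6.67424699e-04,  6.02152933e-04,
       -1.40587642e-03,  1.02088411e-03, -1.38130965e-03]), 'effort': array([ 8.89936018e-04, -7.65072870e+01,  1.49798926e+00, -2.52342743e+01,
       -5.23965480e-02,  1.71741145e-02,  1.59218425e-04]), 'tcp_pos': array([0.23191035, 0.68641952, 0.21776711]), 'orientation': array([ 4.93586761e-04,  8.12409305e-01,  5.83087085e-01, -5.72677977e-04]), 'ft_force': array([-0.43682891,  0.22132957,  0.04032032]), 'moment': array([0.04061135, 0.02612483, 0.03193463]), 'opening': 0.0931616501254436}
0.0188
side {'K': array([[486.46646592,   0.        , 321.69339239],
       [  0.        , 486.46646592, 251.27455545],
       [  0.        ,   0.        ,   1.        ]]), 'xyz': array([0.47047803, 1.16539532, 0.86308561]), 'attitude': array([2.58480468e-02, 8.11460047e-04, 4.41962851e-01, 8.96660503e-01])}
top {'K': array([[580.44180427,   0.        , 327.03814252],
       [  0.        , 580.44180427, 249.65763071],
       [  0.        ,   0.        ,   1.        ]]), 'xyz': array([0.27878262, 0.17814372, 1.31374094]), 'attitude': array([-0.70114076, -0.04982501,  0.05045144,  0.70948838])}
wrist {'K': array([[356.90236315,   0.        , 318.53628839],
       [  0.        , 356.90236315, 237.79291094],
       [  0.        ,   0.        ,   1.        ]]), 'xyz': array([0.17003989, 0.70830187, 0.38512332]), 'attitude': array([ 0.80634562, -0.09872757, -0.07078386,  0.57883439])}
```

View pics/top0.png

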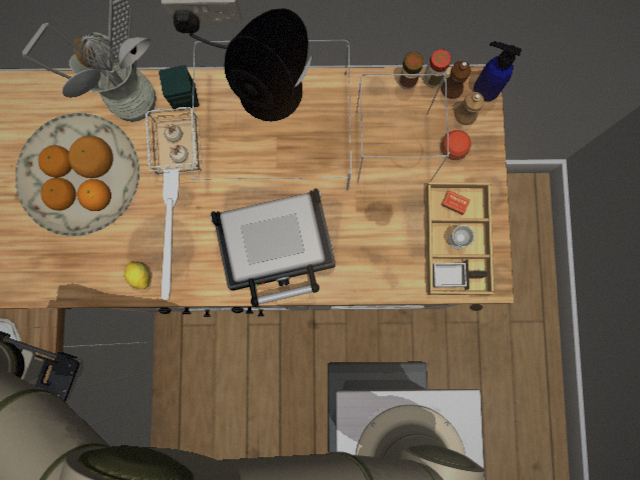

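View pics/side0.png

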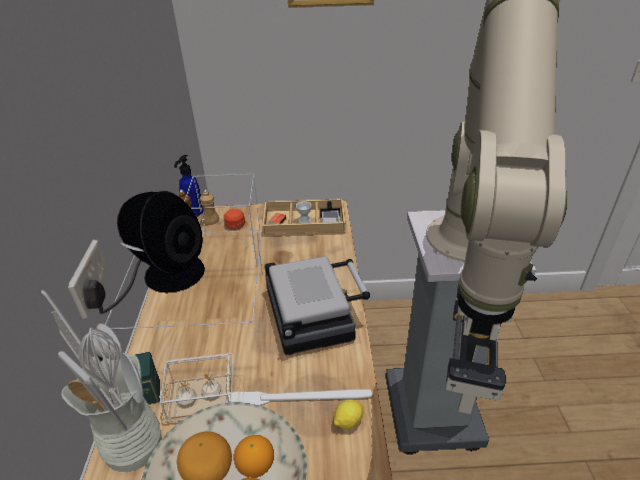

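View pics/wrist0.png

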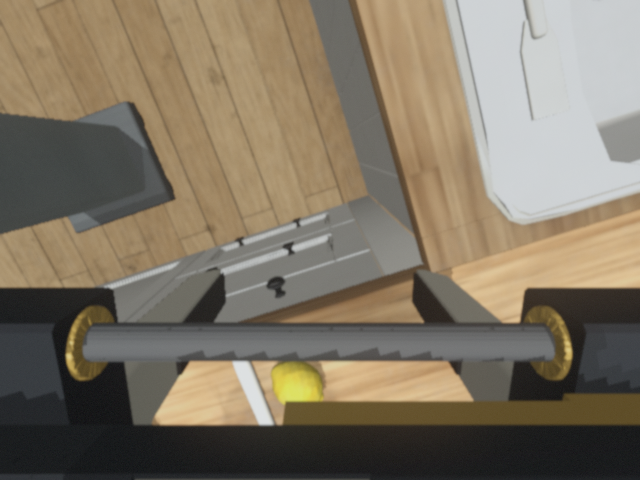

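```bash
python3 - <<'E'
import cv2
t=cv2.imread("pics/top0.png")
cv2.imwrite("pics/c1.png",cv2.resize(t[170:310,410:510],None,fx=4.2,fy=4.2,interpolation=cv2.INTER_CUBIC))
cv2.imwrite("pics/c2.png",cv2.resize(t[180:310,200:345],None,fx=4.6,fy=4.6,interpolation=cv2.INTER_CUBIC))
s=cv2.imread("pics/side0.png")
cv2.imwrite("pics/c3.png",cv2.resize(s[190:360,240:380],None,fx=3.5,fy=3.5,interpolation=cv2.INTER_CUBIC))
E
```

```text
(no output)
```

View pics/c1.png

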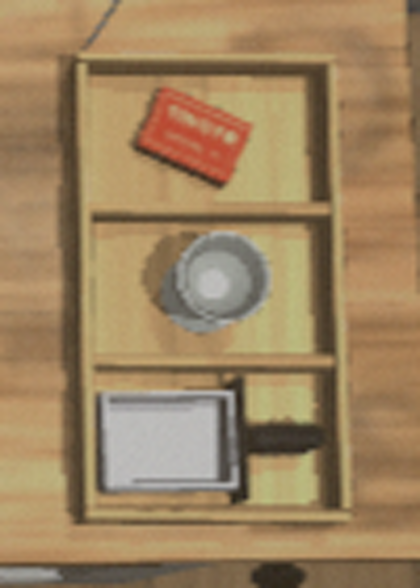

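View pics/c2.png

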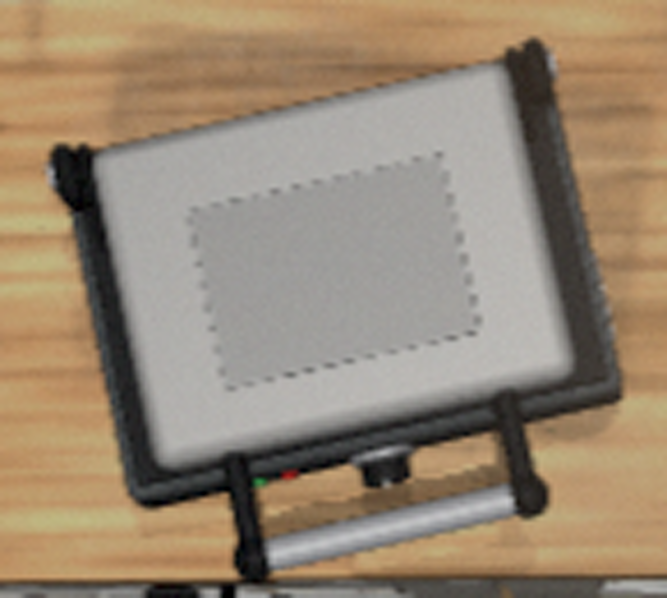

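View pics/c3.png

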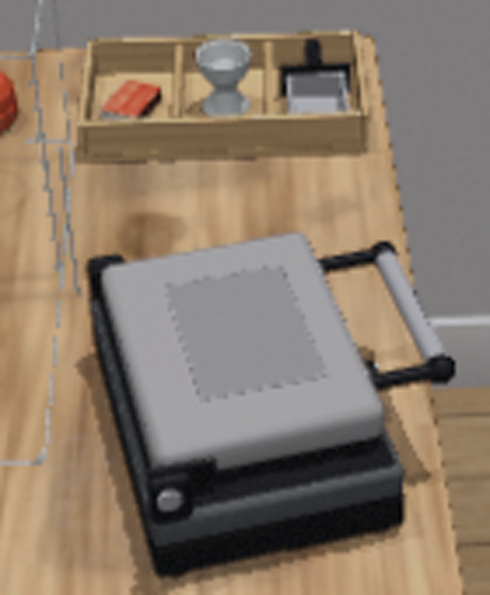

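```bash
cat > h.py <<'E'
import numpy as np
from scipy.spatial.transform import Rotation as R
from scipy.optimize import least_squares
def Rq(q): return R.from_quat([q[1],q[2],q[3],q[0]])
def proj(c,P):
    p=Rq(c['attitude']).inv().apply(np.atleast_2d(P)-c['xyz'])
    p=p*[1,-1,-1]; u=p@c['K'].T
    return u[:,:2]/u[:,2:]
def pix2z(c,uv,z):
    uv=np.atleast_2d(uv); d=np.c_[uv,np.ones(len(uv))]@np.linalg.inv(c['K']).T*[1,-1,-1]
    d=Rq(c['attitude']).apply(d); t=(z-c['xyz'][2])/d[:,2]
    return c['xyz']+d*t[:,None]
def place(p,L):
    L=np.atleast_2d(L); c,s=np.cos(p[2]),np.sin(p[2])
    return np.c_[p[0]+c*L[:,0]-s*L[:,1],p[1]+s*L[:,0]+c*L[:,1],L[:,2]+(p[3] if len(p)>3 else 0)]
def fit(obs,p0):
    def f(p): return np.concatenate([(proj(c,place(p,L))-uv).ravel() for c,L,uv in obs])
    r=least_squares(f,p0,loss='soft_l1'); return r.x,r.fun.reshape(-1,2)
E
python3 - <<'E'
from h import *; from rig import arm
T=arm.calibration('top');S=arm.calibration('side')
np.set_printoptions(precision=4,suppress=True)
o=np.array([410,170]); uv=np.array([(77,57),(337,57),(350,518),(77,520)])/4.2+o
L=np.array([(.126,.07,.04),(.126,-.07,.04),(-.126,-.07,.04),(-.126,.07,.04)])
p,r=fit([(T,L,uv)],[.6,-.1,0]);print('org',p,r.tolist())
o=np.array([200,180])
uv=np.array([(252,557),(528,495),(158,470),(577,372),(97,160),(503,67)])/4.6+o
L=np.array([(-.126,.064,.088),(-.126,-.064,.088),(-.078,.1,.098),(-.078,-.1,.098),(.072,.1,.098),(.072,-.1,.098)])
uvs=np.array([(437,368),(383,250)])/3.5+[240,190]
p,r=fit([(T,L,uv)],[.6,.3,.2]);print('grill top',p,r.tolist())
p,r=fit([(T,L,uv),(S,L[:2],uvs)],[.6,.3,.2]);print('grill',p,r.tolist())
print('handle',place(p,[-.126,0,.088]),'home',place(p,[-.036,-.107,0]))
# tray: top rim corners z=.006+.024, plate edges
o=np.array([410,170])
uv=np.array([(101,393),(106,491),(238,391),(240,488),(232,378),(240,503),(323,438)])/4.2+o
for u,z in zip(uv,[.03]*4+[.039]*2+[.043]): print(pix2z(T,u,z)[0])
L=np.array([(.057,-.026,.03),(.057,.026,.03),(-.013,-.026,.03),(-.013,.026,.03),(-.015,-.033,.039),(-.015,.033,.039),(-.057,0,.04)])
L=L*[1,-1,1]
p,r=fit([(T,L,uv)],[.5,-.1,1.57]);print('tray',p,r.tolist(),place(p,[-.037,0,.028]))
L=L*[1,-1,1]
p,r=fit([(T,L,uv)],[.5,-.1,1.57]);print('tray',p,r.tolist(),place(p,[-.037,0,.028]))
E
```

```text
org [ 0.4838 -0.1201 -0.0276] [[-0.25518385426323675, -1.3622355981695478], [-0.022429162950913906, -0.4057284785364459], [-0.3635826416369241, 1.7507574496833058], [0.7581166902168093, 0.26431955410043884]]
grill top [0.4825 0.2927 0.216 ] [[0.6191549068363997, 0.24987174333858775], [-0.14143737756893415, 0.01572392816763113], [-1.0819221654871, 0.45584372131162354], [0.6696278437739807, 0.39496321360746833], [-2.128246168625111, -0.47819105586179944], [0.9819585488711482, -0.9203420133940199]]
grill [0.4825 0.2928 0.2124] [[0.31735860778945835, 0.2160854789560176], [-0.3954114225977605, 0.19047370021661436], [-1.3177220079202243, 0.3450998006811119], [0.5075139882438293, 0.6093268989006333], [-2.116362116308551, -0.639858031614466], [1.0626222003267003, -0.7670719309377887], [0.29061790006318233, -1.1194600687222191], [-0.6585879002678325, -0.2469563139351294]]
handle [[0.3593 0.2663 0.088 ]] home [[0.4699 0.1807 0.    ]]
[ 0.4281 -0.062   0.03  ]
[ 0.3761 -0.0626  0.03  ]
[ 0.4283 -0.1346  0.03  ]
[ 0.3768 -0.1333  0.03  ]
[ 0.4342 -0.1296  0.039 ]
[ 0.3683 -0.1308  0.039 ]
[ 0.4015 -0.1748  0.043 ]
tray [ 0.4081 -0.119   1.4614] [[-0.44752966183199305, 17.760548393056695], [0.03083575458674659, -28.731540104846033], [-1.5373616700188109, 21.30743390923982], [-0.5219749487607714, -24.981159173401295], [1.5607144662171777, 27.318969992291443], [1.5487503213104787, -32.083873832165125], [-0.01303718415391586, -0.03928081978801856]] [[ 0.4041 -0.1557  0.028 ]]
tray [ 0.4019 -0.1188  1.5692] [[-0.05384671412463149, 0.03317192410810321], [-0.3904557358645775, 0.030950030385724858], [-1.2463639922673906, 0.18827099383651102], [-0.688884655269419, 0.4203984603200297], [1.90635748694217, -0.3480874282980153], [1.3363654131105704, -0.29898814736827717], [0.0670727166940992, -0.022857888092858047]] [[ 0.4019 -0.1558  0.028 ]]
```

```bash
cat >> h.py <<'E'
def go(s,pos,yawdeg=None):
    M=Rq(s['orientation']); d=M.inv().apply(np.array(pos)-s['tcp_pos'])*1000
    x=M.apply([1,0,0]); y0=np.degrees(np.arctan2(x[1],x[0]))
    t=0 if yawdeg is None else -((yawdeg-y0+180)%360-180)
    print('shift',d.round(1),'turn',round(t,2),'| yaw',round(y0,2),'pos',s['tcp_pos'].round(4),'F',s['ft_force'].round(1),'op',round(s['opening'],4),'t',round(s['clock'],2),'tilt',M.apply([0,0,1]).round(4)); return d,t
E
python3 - <<'E'
from h import *; from rig import arm
s=arm.observe()
go(s,[.50,.30,.26],30)
E
```

```text
shift [-280.5  377.7  -41.7] turn 41.34 | yaw 71.34 pos [0.232  0.6865 0.218 ] F [-0.7  0.6  0.6] op 0.0931 t 0.15 tilt [-3.0e-04 -1.1e-03 -1.0e+00]
```

Emit:
send_rows(
  motion="-30 40 -42 5;-280 378 -42 41;-280 378 -42 41;-280 378 -42 41;-280 378 -42 41;-280 378 -42 41;-280 378 -42 41;-280 378 -42 41;-280 378 -42 41;-280 378 -42 41;-280 378 -42 41;-280 378 -42 41;-280 378 -42 41;-280 378 -42 41",
  fingers=0.35,
  grip_force=25,
)

```text
clock: 1.32
tcp_pos: [0.5012, 0.2993, 0.2606]
orientation: [0.0, 0.966, 0.26, -0.0]
ft_force: [-0.3, 0.8, 0.2]
opening: 0.0327
```

```bash
python3 - <<'E'
from h import *; from rig import arm
s=arm.observe()
go(s,[.402,-.161,.15],-0.8)
E
```

```text
shift [-317.   348.1  110.7] turn 30.95 | yaw 30.15 pos [0.5012 0.2993 0.2606] F [-0.3  0.8  0.2] op 0.0327 t 1.32 tilt [-0.e+00 -1.e-04 -1.e+00]
```

Emit:
send_rows(
  motion="-317 348 20 31;-317 348 20 31;-317 348 20 31;-317 348 20 31;-317 348 20 31;-317 348 20 31;-317 348 20 31;-317 348 20 31;-317 348 60 31;-317 348 111 31;-317 348 111 31;-317 348 111 31;-317 348 111 31;-317 348 111 31;-317 348 111 31;-317 348 111 31",
)

```text
clock: 2.65
tcp_pos: [0.4038, -0.1581, 0.1502]
orientation: [-0.0, 1.0, -0.004, 0.0]
ft_force: [0.8, 1.1, 0.4]
opening: 0.0322
```

```bash
python3 - <<'E'
from h import *; from rig import arm
import cv2
s=arm.observe()
go(s,[.402,-.161,.06],-0.8)
W=arm.calibration('wrist');print(W)
cv2.imwrite("pics/w1.png",arm.read_camera('wrist'));cv2.imwrite("pics/t1.png",arm.read_camera('top'))
L=[(.402,-.136,.043),(.402,-.176,.043)]
print(proj(W,L))
E
```

```text
shift [-1.8  3.  90.2] turn 0.31 | yaw -0.49 pos [ 0.4038 -0.1581  0.1502] F [0.8 1.1 0.4] op 0.0322 t 2.65 tilt [ 1.e-03  5.e-04 -1.e+00]
{'K': array([[356.90236315,   0.        , 318.53628839],
       [  0.        , 356.90236315, 237.79291094],
       [  0.        ,   0.        ,   1.        ]]), 'xyz': array([ 0.4052287 , -0.09132937,  0.31749681]), 'attitude': array([ 9.92676124e-01, -1.20731325e-01,  6.66647579e-05, -4.24912431e-03])}
[[314.54976023 208.95098061]
 [315.10376487 258.24057337]]
```

View pics/w1.png

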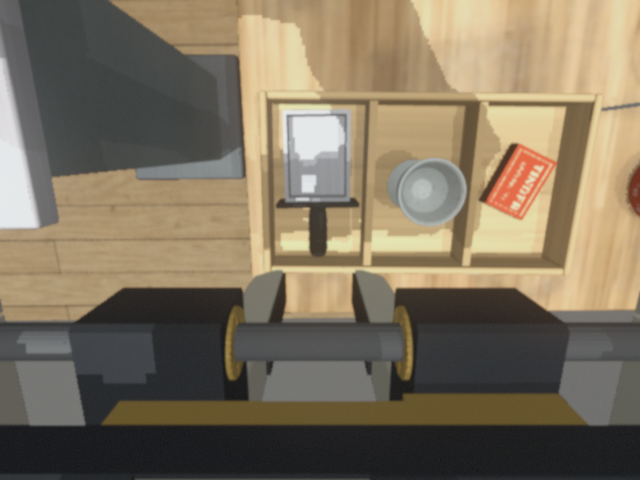

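View pics/t1.png

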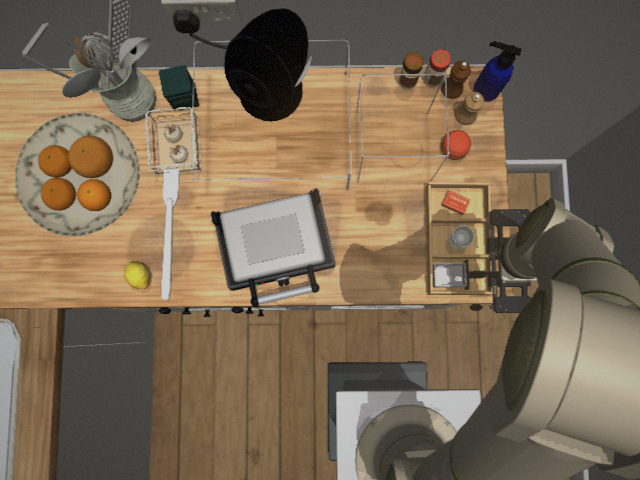

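Emit:
send_rows(
  motion="0 2 40 0;0 2 80 0;0 2 110 0;0 2 125 0;0 2 132 0;0 2 136 0;0 2 136 0;0 2 136 0",
  fingers=0.29,
)

```text
clock: 3.42
tcp_pos: [0.4037, -0.1606, 0.0137]
orientation: [-0.0, 1.0, -0.005, 0.0]
ft_force: [0.1, -0.2, 0.4]
opening: 0.0273
```

```bash
python3 - <<'E'
from h import *; from rig import arm
import cv2
s=arm.observe()
go(s,[.404,-.160,.014],-0.8)
w=arm.read_camera('wrist'); cv2.imwrite("pics/w2.png",w)
E
```

```text
shift [ 0.3 -0.6 -0.3] turn 0.28 | yaw -0.52 pos [ 0.4037 -0.1606  0.0137] F [ 0.1 -0.2  0.4] op 0.0273 t 3.42 tilt [ 7.e-04  1.e-04 -1.e+00]
```

View pics/w2.png

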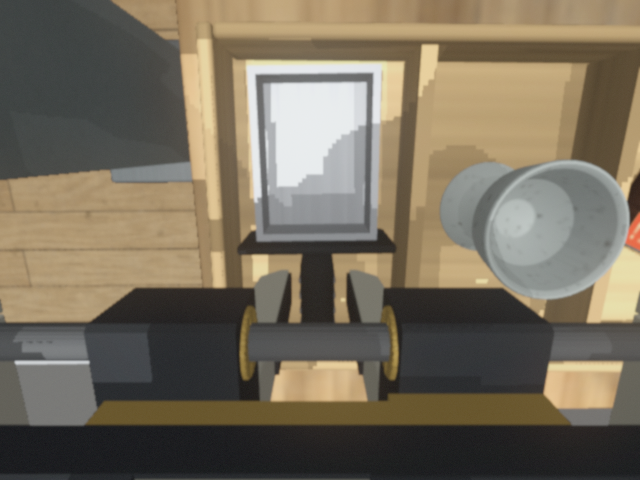

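Emit:
send_rows(
  motion="0 0 0 0;0 0 0 0;0 0 0 0;0 0 0 0;0 0 0 0",
  fingers=0,
  grip_force=35,
)

```text
clock: 3.88
tcp_pos: [0.4031, -0.1616, 0.014]
orientation: [-0.0, 1.0, -0.006, 0.001]
ft_force: [1.4, 1.1, 6.6]
opening: 0.0139
```

Emit:
send_rows(
  motion="0 0 -10 0;0 0 -30 0;0 0 -60 0;0 0 -90 0;0 0 -90 0;0 0 -90 0",
)

```text
clock: 4.38
tcp_pos: [0.4036, -0.1616, 0.1045]
orientation: [0.001, 1.0, -0.005, 0.001]
ft_force: [0.4, -0.6, -1.3]
opening: 0.0136
```

```bash
python3 - <<'E'
from h import *; from rig import arm
import cv2
s=arm.observe()
c=12.3; print(place([.4825,.2928,.2124],[[-.036,-.107-.043-.09,.0],[-.036,-.107-.043,.0]]))
go(s,[.4924,.0505,.1],12.2)
w=arm.read_camera('wrist'); cv2.imwrite("pics/w3.png",w)
E
```

```text
[[0.49790258 0.05060429 0.        ]
 [0.47892999 0.13858179 0.        ]]
shift [  86.7 -213.     4.5] turn -12.78 | yaw -0.58 pos [ 0.4036 -0.1616  0.1045] F [ 0.4 -0.6 -1.3] op 0.0136 t 4.38 tilt [ 0.0027 -0.0012 -1.    ]
```

View pics/w3.png

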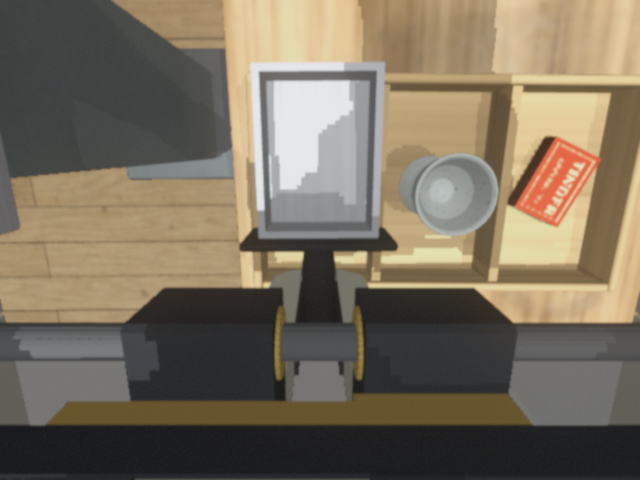

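```bash
cat > trayfit.py <<'E'
from h import *
L=np.array([(.057,.026,.024),(.057,-.026,.024),(-.013,.026,.024),(-.013,-.026,.024)])
def trayfit(W,s,uv):
    t=s['tcp_pos']; M=Rq(s['orientation']).apply([1,0,0]); y=np.arctan2(M[1],M[0])
    z=t[2]-.008
    def f(p):
        P=place([p[0],p[1],p[2],z],L); 
        return (proj(W,P)-uv).ravel()
    def f4(p):
        P=place(p,L*[1,1,1]); P[:,2]+=p[4]*(L[:,0])
        return (proj(W,P)-uv).ravel()
    r=least_squares(f,[t[0],t[1]+.04,y+np.pi/2]); p=r.x
    rel=R.from_euler('z',-y).apply([p[0]-t[0],p[1]-t[1],0])
    print('tray',p,'tilt fit',least_squares(f4,[*p,z,0]).x); print('rel to tool (radial frame x=jaw)',rel,'yaw rel jaw-90deg',np.degrees(p[2]-y-np.pi/2)); print(r.fun.round(1))
E
python3 - <<'E'
from trayfit import *; from rig import arm
np.set_printoptions(precision=4,suppress=True)
trayfit(arm.calibration('wrist'),arm.observe(),np.array([(251,64),(385,64),(258,238),(380,238)]))
E
```

```text
tray [ 0.4046 -0.1191  1.5644] tilt fit [ 0.4046 -0.1188  1.5644  0.0969 -0.0373]
rel to tool (radial frame x=jaw) [0.0011 0.0423 0.    ] yaw rel jaw-90deg 0.2149404655307699
[ 0.4  0.1 -0.1 -0.4  1.3  0.4 -1.7 -0.1]
```

Emit:
send_rows(
  motion="20 -38 0 0;40 -76 0 -3;60 -114 0 -6;75 -150 0 -10;85 -185 0 -12.8;91 -213 0 -12.8;91 -213 0 -12.8;91 -213 20 -12.8;91 -213 40 -12.8;91 -213 50 -12.8;91 -213 50 -12.8;91 -213 50 -12.8",
)

```text
clock: 5.43
tcp_pos: [0.4952, 0.0491, 0.0524]
orientation: [-0.0, 0.994, 0.105, -0.001]
ft_force: [-0.0, -0.7, -1.0]
opening: 0.0141
```

```bash
python3 - <<'E'
from h import *; from rig import arm
import cv2
s=arm.observe()
go(s,[.4979,.0506,.05],12.2)
for n in ['wrist','top','side']:cv2.imwrite(f"pics/{n}4.png",arm.read_camera(n))
E
```

```text
shift [ 3.  -0.9  2.4] turn -0.17 | yaw 12.03 pos [0.4952 0.0491 0.0524] F [-0.  -0.7 -1. ] op 0.0141 t 5.43 tilt [-2.8e-03 -2.0e-04 -1.0e+00]
```

View pics/wrist4.png

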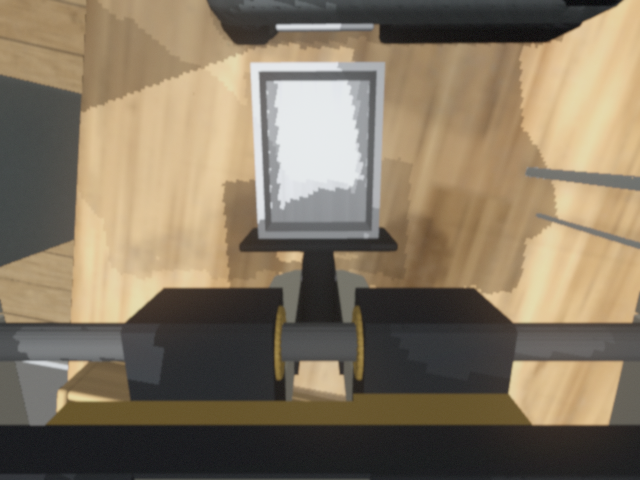

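View pics/top4.png

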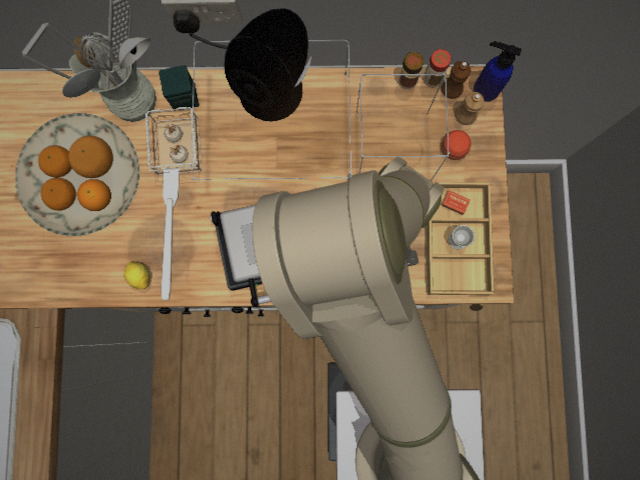

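View pics/side4.png

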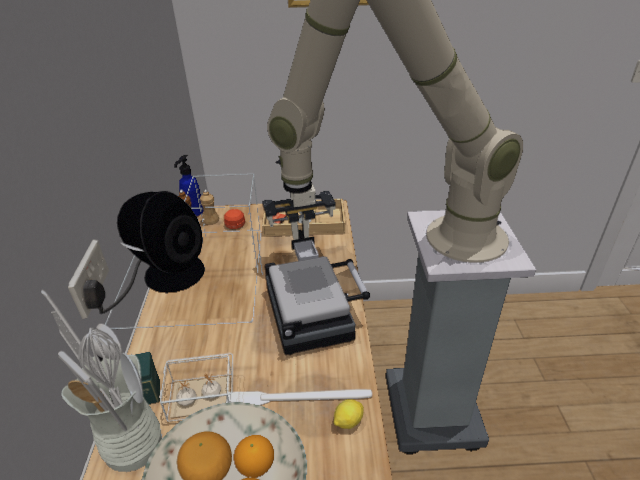

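```bash
python3 - <<'E'
import cv2
t=cv2.imread("pics/wrist4.png")
cv2.imwrite("pics/c5.png",cv2.resize(t[0:80,220:420],None,fx=4,fy=4,interpolation=cv2.INTER_CUBIC))
from h import *; from rig import arm
W=arm.calibration('wrist'); g=[.4825,.2928,.2124]
print(proj(W,place(g,[(-.036-.029,-.12,0),(-.036+.029,-.12,0),(-.036-.029,-.12,.034),(-.036+.029,-.12,.034),(-.085,-.12,.0),(.085,-.12,0),(-.085,-.12,.064)])).round(1))
E
```

```text
[[268.   51.1]
 [370.6  50.9]
 [258.2  31.8]
 [380.9  31.6]
 [232.6  51.1]
 [533.4  50.7]
 [194.5   7.3]]
```

View pics/c5.png

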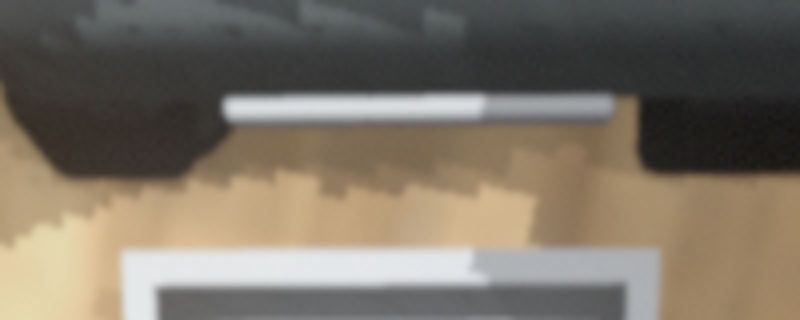

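```bash
cat > tgt.py <<'E'
from h import *
g=[.485,.2943,.2124]
def tcp_for(ly,z,lx=-.036):
    o=place(g,[lx,ly,0])[0]; y=g[2]-np.radians(.2)
    d=R.from_euler('z',y).apply([.0011,.0423,0])
    return [o[0]-d[0],o[1]-d[1],z],np.degrees(y)
E
python3 - <<'E'
from tgt import *; from rig import arm
s=arm.observe(); go(s,*tcp_for(-.190,.013)); go(s,*tcp_for(-.107,.013))
E
```

```text
shift [ 3.3 -9.3 40.9] turn 0.11 | yaw 12.08 pos [0.4963 0.0496 0.0539] F [-0.2 -0.2 -1.1] op 0.0135 t 5.58 tilt [ 2.e-04  1.e-04 -1.e+00]
shift [  3.2 -92.3  40.9] turn 0.11 | yaw 12.08 pos [0.4963 0.0496 0.0539] F [-0.2 -0.2 -1.1] op 0.0135 t 5.58 tilt [ 2.e-04  1.e-04 -1.e+00]
```

Emit:
send_rows(
  motion="3 -9 15 0;3 -9 30 0;3 -9 38 0;3 -9 41 0;3 -9 41 0;3 -9 41 0",
)

```text
clock: 6.08
tcp_pos: [0.4974, 0.0593, 0.0132]
orientation: [-0.0, 0.994, 0.106, 0.0]
ft_force: [0.7, 0.2, -1.7]
opening: 0.0138
```

```bash
python3 - <<'E'
from tgt import *; from rig import arm
import cv2
s=arm.observe(); go(s,*tcp_for(-.190,.013)); go(s,*tcp_for(-.107,.013))
w=arm.read_camera('wrist');cv2.imwrite("pics/w6.png",w)
cv2.imwrite("pics/c6.png",cv2.resize(w[0:160,220:420],None,fx=4,fy=4,interpolation=cv2.INTER_CUBIC))
W=arm.calibration('wrist')
print(proj(W,place(g,[(-.036-.029,-.12,0),(-.036+.029,-.12,0),(-.036-.029,-.12,.034),(-.036+.029,-.12,.034),(-.085,-.12,.0)])).round(1))
E
```

```text
shift [ 0.1 -0.   0.2] turn 0.15 | yaw 12.12 pos [0.4974 0.0593 0.0132] F [ 0.7  0.2 -1.7] op 0.0138 t 6.08 tilt [ 6.e-04  1.e-04 -1.e+00]
shift [  0.  -83.    0.2] turn 0.15 | yaw 12.12 pos [0.4974 0.0593 0.0132] F [ 0.7  0.2 -1.7] op 0.0138 t 6.08 tilt [ 6.e-04  1.e-04 -1.e+00]
[[255.5  47.4]
 [381.5  47.3]
 [239.8  21.7]
 [397.5  21.6]
 [212.1  47.4]]
```

View pics/c6.png

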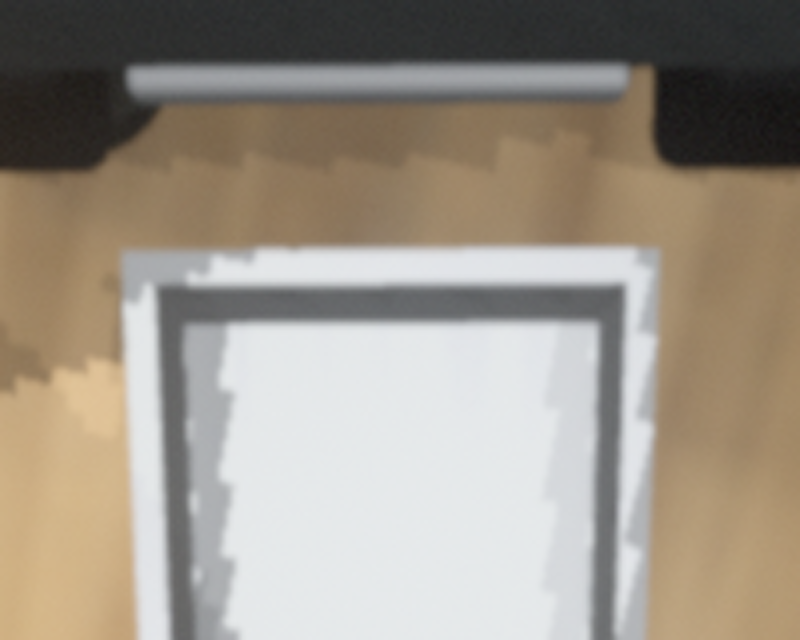

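Emit:
send_rows(
  motion="-0.5 -8 0 0.1;-0.5 -15 0 0.1;-0.5 -22 0 0.1;-0.5 -28 0 0.1;-0.5 -32 0 0.1;-0.5 -32 0 0.1",
)

```text
clock: 6.63
tcp_pos: [0.4897, 0.0922, 0.0126]
orientation: [-0.0, 0.994, 0.106, -0.0]
ft_force: [-0.1, 0.4, -1.7]
opening: 0.0139
```

```bash
python3 - <<'E'
from tgt import *; from rig import arm
import cv2
s=arm.observe(); go(s,*tcp_for(-.107,.013)); print(s['moment'])
w=arm.read_camera('wrist');cv2.imwrite("pics/w7.png",w)
cv2.imwrite("pics/c7.png",cv2.resize(w[0:260,180:460],None,fx=2.3,fy=2.3,interpolation=cv2.INTER_CUBIC))
E
```

```text
shift [  0.8 -49.3  -0.4] turn 0.18 | yaw 12.15 pos [0.4897 0.0922 0.0126] F [-0.1  0.4 -1.7] op 0.0139 t 6.63 tilt [-2.e-04  5.e-04 -1.e+00]
[-0.10685197  0.08260472  0.03988979]
```

View pics/c7.png

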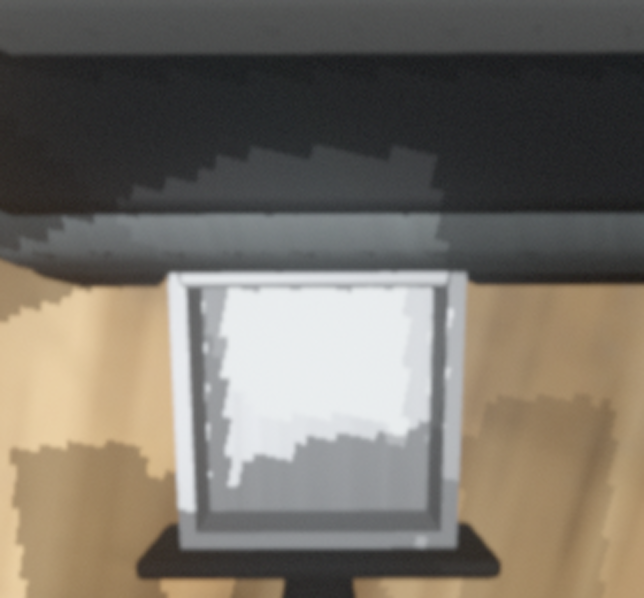

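Emit:
send_rows(
  motion="0 -8 0 0.1;0 -16 0 0.1;0 -24 1 0.1;0 -32 2 0.1;0 -38 3 0.1;0 -42 3 0.1;0 -44 3 0.1;0 -44 3 0.1",
)

```text
clock: 7.35
tcp_pos: [0.4807, 0.1343, 0.0096]
orientation: [-0.0, 0.995, 0.104, -0.0]
ft_force: [0.8, -0.7, -1.5]
opening: 0.0141
```

```bash
python3 - <<'E'
from tgt import *; from rig import arm
import cv2
s=arm.observe(); go(s,*tcp_for(-.107,.009)); print(s['moment'])
w=arm.read_camera('wrist');cv2.imwrite("pics/w8.png",w)
cv2.imwrite("pics/c8.png",cv2.resize(w[60:320,180:460],None,fx=2.3,fy=2.3,interpolation=cv2.INTER_CUBIC))
E
```

```text
shift [ 0.7 -6.2  0.6] turn 0.01 | yaw 11.98 pos [0.4807 0.1343 0.0096] F [ 0.8 -0.7 -1.5] op 0.0141 t 7.35 tilt [-1.e-04  0.e+00 -1.e+00]
[-0.0677361   0.03944366 -0.00968647]
```

View pics/c8.png

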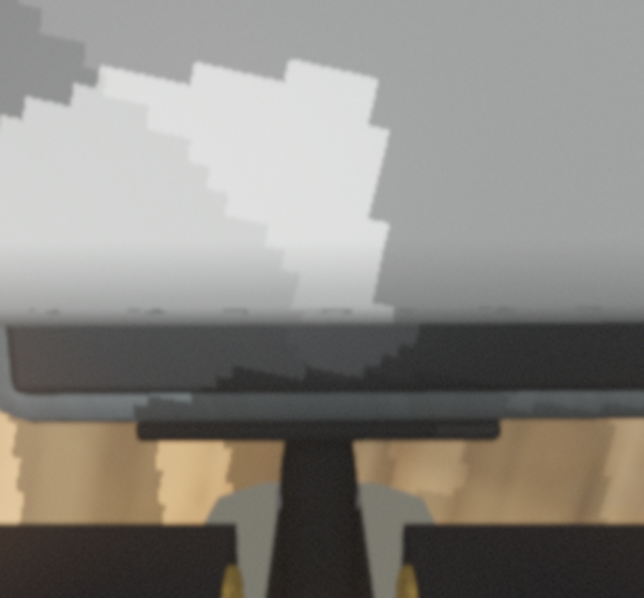

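Emit:
send_rows(
  motion="0 -2 1 0;0 -3 1.5 0;0 -4 1.5 0;0 -5 1.5 0;0 -6 1.5 0;0 -6 1.5 0",
)

```text
clock: 7.9
tcp_pos: [0.4797, 0.1395, 0.0082]
orientation: [0.0, 0.995, 0.104, 0.0]
ft_force: [1.9, -1.4, -0.5]
opening: 0.0138
```

Emit:
send_rows(
  motion="0 -1 0 0;0 -2 0 0;0 -3 0 0;0 -3 0 0",
)

```text
clock: 8.23
tcp_pos: [0.4798, 0.1396, 0.0083]
orientation: [0.002, 0.995, 0.103, 0.001]
ft_force: [1.5, -11.0, -0.8]
opening: 0.0141
```

```bash
python3 - <<'E'
from tgt import *; from rig import arm
import cv2
s=arm.observe(); go(s,*tcp_for(-.107,.008)); print(s['moment'])
w=arm.read_camera('wrist');cv2.imwrite("pics/w9.png",w)
cv2.imwrite("pics/c9.png",cv2.resize(w[60:320,180:460],None,fx=2.3,fy=2.3,interpolation=cv2.INTER_CUBIC))
E
```

```text
shift [ 0.5 -0.8  0.3] turn -0.18 | yaw 11.78 pos [0.4798 0.1396 0.0083] F [  1.5 -11.   -0.8] op 0.0141 t 8.23 tilt [ 0.0023 -0.0039 -1.    ]
[-2.16529612 -0.22748043  0.15587921]
```

View pics/c9.png

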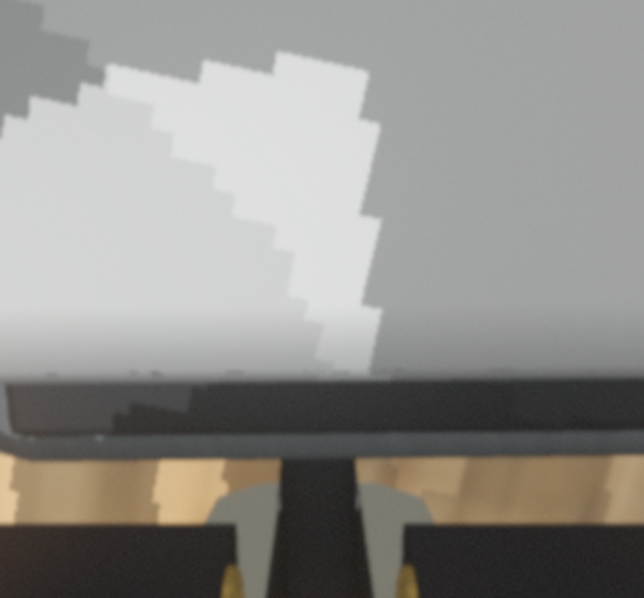

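Emit:
send_rows(
  motion="0 -1 0 0;0 -2 0 0;0 -2 0.5 0;0 -2 0.5 0",
)

```text
clock: 8.62
tcp_pos: [0.4798, 0.1397, 0.0081]
orientation: [0.003, 0.995, 0.102, 0.001]
ft_force: [2.1, -17.2, 5.6]
opening: 0.014
```

Emit:
send_rows(
  motion="0 2 -0.5 0;0 4 -0.5 0;0 4 -0.5 0",
)

```text
clock: 8.87
tcp_pos: [0.4796, 0.1397, 0.0082]
orientation: [0.0, 0.995, 0.104, 0.0]
ft_force: [1.0, -5.1, -0.1]
opening: 0.0135
```

Emit:
send_rows(
  motion="0 0 0 0;0 0 0 0;0 0 0 0;0 0 0 0;0 0 -10 0;0 0 -25 0;0 0 -50 0;0 0 -80 0;0 40 -120 0;0 60 -150 0;0 60 -150 0;0 60 -150 0;0 60 -150 0",
  fingers=0.32,
)

```text
clock: 9.95
tcp_pos: [0.4916, 0.0829, 0.1579]
orientation: [-0.001, 0.995, 0.104, 0.0]
ft_force: [0.8, 0.9, -0.5]
opening: 0.03
```

```bash
python3 - <<'E'
from tgt import *; from rig import arm
import cv2
s=arm.observe(); go(s,[.3593+.0025,.2663+.0015,.20],12.2)
w=arm.read_camera('wrist');cv2.imwrite("pics/w10.png",w)
W=arm.calibration('wrist');
a=proj(W,place(g,[(-.036+.033,-.124,.033),(-.036-.033,-.124,.033),(-.036,-.144-.02,.037),(-.036,-.124,.037)]));print(a.round(1))
E
```

```text
shift [ -88.6 -207.9  -41.9] turn -0.24 | yaw 11.96 pos [0.4916 0.0829 0.1579] F [ 0.8  0.9 -0.5] op 0.03 t 9.95 tilt [ 2.0e-04  1.3e-03 -1.0e+00]
[[362.4 127.1]
 [278.  127.3]
 [320.3 179.3]
 [320.2 126.9]]
```

View pics/w10.png

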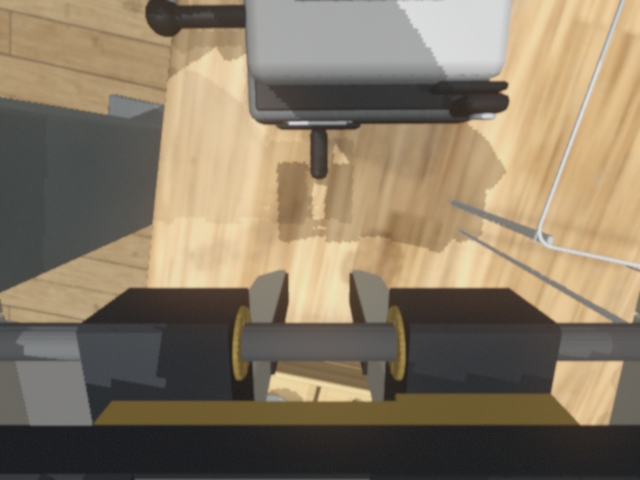

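```bash
python3 - <<'E'
import cv2
t=cv2.imread("pics/w10.png")
cv2.imwrite("pics/c10.png",cv2.resize(t[70:200,240:400],None,fx=4.5,fy=4.5,interpolation=cv2.INTER_CUBIC))
E
```

```text
(no output)
```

View pics/c10.png

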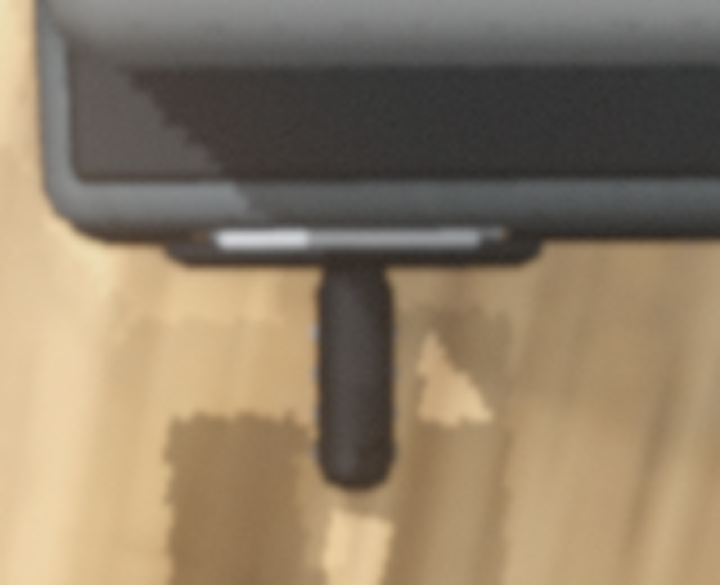

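Emit:
send_rows(
  motion="-15 -30 -20 0;-89 -208 -42 -0.2;-89 -208 -42 -0.2;-89 -208 -42 -0.2;-89 -208 -42 -0.2;-89 -208 -42 -0.2;-89 -208 -42 -0.2;-89 -208 -42 -0.2;-89 -208 -42 -0.2;-89 -208 -42 -0.2",
  fingers=0.38,
)

```text
clock: 10.83
tcp_pos: [0.3619, 0.266, 0.1996]
orientation: [0.001, 0.994, 0.105, -0.0]
ft_force: [0.6, -0.4, 0.7]
opening: 0.0354
```

```bash
python3 - <<'E'
from tgt import *; from rig import arm
import cv2
s=arm.observe(); go(s,[.3618,.2678,.20],12.2)
W=arm.calibration('wrist');w=arm.read_camera('wrist');cv2.imwrite("pics/w11.png",w);cv2.imwrite("pics/t11.png",arm.read_camera('top'))
print(proj(W,place(g,[(-.126,.064,.088),(-.126,-.064,.088),(-.126,0,.088)])))
print(W['xyz'])
E
```

```text
shift [ 0.2 -1.7 -0.4] turn -0.14 | yaw 12.06 pos [0.3619 0.266  0.1996] F [ 0.6 -0.4  0.7] op 0.0354 t 10.83 tilt [-3.0e-04 -1.1e-03 -1.0e+00]
[[317.22129597 150.59754369]
 [317.63266204 306.46862682]
 [317.43807098 232.73595741]]
[0.34917283 0.33161788 0.3667901 ]
```

View pics/w11.png

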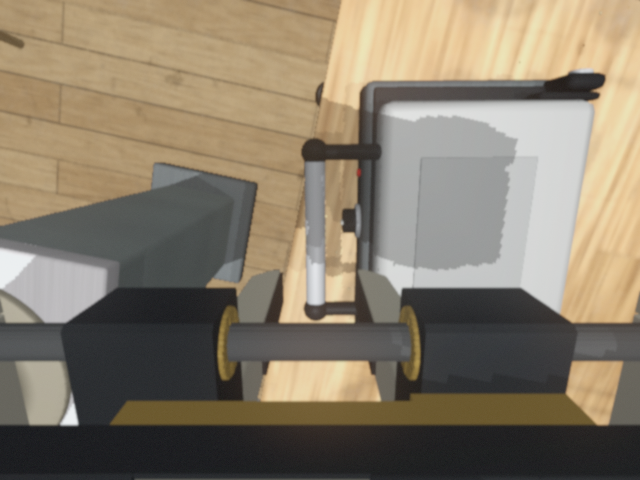

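View pics/t11.png

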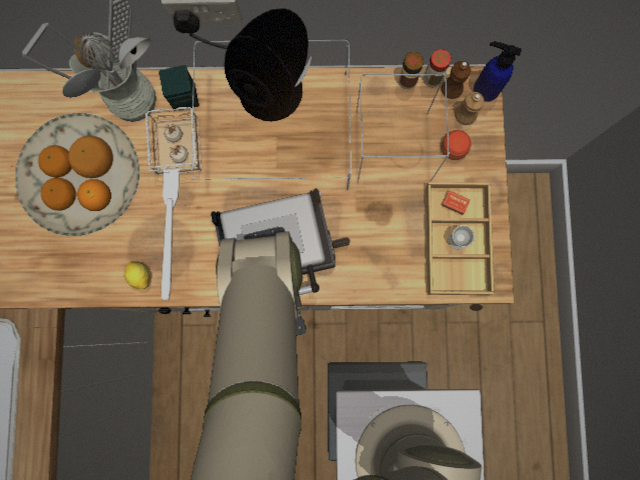

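```bash
python3 - <<'E'
import cv2
t=cv2.imread("pics/t11.png")
cv2.imwrite("pics/c11.png",cv2.resize(t[180:300,270:370],None,fx=5,fy=5,interpolation=cv2.INTER_CUBIC))
from tgt import *; from rig import arm
T=arm.calibration('top')
for gg in ([.4825,.2928,.2124],):
  print(((proj(T,place(gg,[(-.036+.033,-.124,.033),(-.036-.033,-.124,.033),(-.036,-.164,.037),(-.036,-.124,.037),(-.085,-.12,.064),(.085,-.12,.064)]))-[270,180])*5).round(1))
E
```

```text
[[295.1 251.1]
 [328.2 393.6]
 [399.2 301. ]
 [311.7 320.7]
 [328.5 422.3]
 [242.1  49.3]]
```

View pics/c11.png

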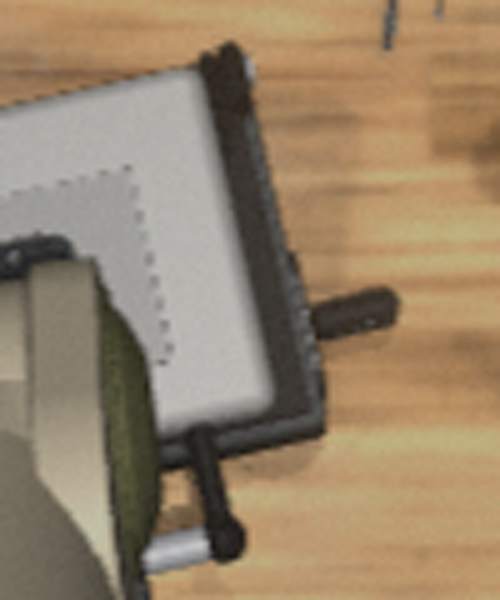

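```bash
python3 - <<'E'
from tgt import *; from rig import arm
go(arm.observe(),[.3603,.2674,.0692],12.5)
E
```

```text
shift [ -1.6  -2.  130.7] turn -0.51 | yaw 11.99 pos [0.3623 0.2659 0.1999] F [ 0.6 -0.6 -0.7] op 0.0353 t 10.93 tilt [-1.e-04 -5.e-04 -1.e+00]
```

Emit:
send_rows(
  motion="-1.5 -2 35 -0.5;-1.5 -2 70 -0.5;-1.5 -2 95 -0.5;-1.5 -2 112 -0.5;-1.5 -2 122 -0.5;-1.5 -2 128 -0.5;-1.5 -2 131 -0.5;-1.5 -2 131 -0.5;-1.5 -2 131 -0.5",
)

```text
clock: 11.68
tcp_pos: [0.3603, 0.2684, 0.0695]
orientation: [-0.0, 0.994, 0.11, 0.0]
ft_force: [-0.6, 0.5, 0.1]
opening: 0.0353
```

```bash
python3 - <<'E'
from tgt import *; from rig import arm
import cv2
go(arm.observe(),[.3603,.2674,.0692],12.5)
cv2.imwrite("pics/w12.png",arm.read_camera('wrist'))
E
```

```text
shift [-0.2  1.   0.3] turn 0.09 | yaw 12.59 pos [0.3603 0.2684 0.0695] F [-0.6  0.5  0.1] op 0.0353 t 11.68 tilt [ 5.e-04  4.e-04 -1.e+00]
```

View pics/w12.png

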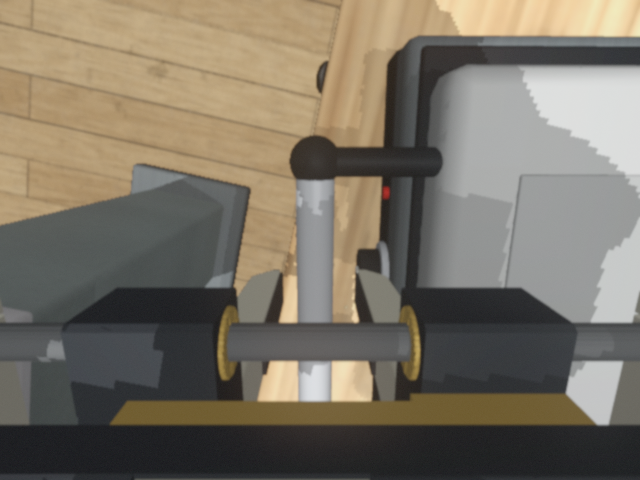

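Emit:
send_rows(
  motion="0 0 0 0;0 0 0 0;0 0 0 0;0 0 0 0;0 0 0 0",
  fingers=0,
  grip_force=30,
)

```text
clock: 12.15
tcp_pos: [0.3585, 0.2686, 0.0693]
orientation: [-0.0, 0.994, 0.11, -0.001]
ft_force: [-3.7, 0.1, 6.0]
opening: 0.0148
```

```bash
python3 - <<'E'
from tgt import *; from rig import arm
go(arm.observe(),[.3603,.2674,.0692],12.5)
r=np.hypot(.198,.01);a0=np.arctan2(.01,.198)
for d in range(0,64,3):
    a=np.radians(d)+a0
    print(d,((-r*np.cos(a)+.198)*1000).round(1),(-(r*np.sin(a)-.01)*1000).round(1))
E
```

```text
shift [1.5 1.6 0.1] turn 0.17 | yaw 12.67 pos [0.3585 0.2686 0.0693] F [-3.7  0.1  6. ] op 0.0148 t 12.15 tilt [-2.2e-03  2.0e-04 -1.0e+00]
0 0.0 -0.0
3 0.8 -10.3
6 2.1 -20.6
9 4.0 -30.9
12 6.4 -40.9
15 9.3 -50.9
18 12.8 -60.7
21 16.7 -70.3
24 21.2 -79.7
27 26.1 -88.8
30 31.5 -97.7
33 37.4 -106.2
36 43.7 -114.5
39 50.4 -122.4
42 57.5 -129.9
45 65.1 -137.1
48 72.9 -143.8
51 81.2 -150.2
54 89.7 -156.1
57 98.5 -161.5
60 107.7 -166.5
63 117.0 -171.0
```

Emit:
send_rows(
  motion="-1.5 0 -3 0;-1 0 -10 0;0.5 0 -20.5 0;2.5 0 -31 0;5 0 -41 0;8 0 -51 0;11 0 -60.5 0;15 0 -70.5 0;19.5 0 -79.5 0;24.5 0 -89 0;30 0 -97.5 0;30 0 -97.5 0;30 0 -97.5 0",
)

```text
clock: 13.23
tcp_pos: [0.3866, 0.2747, 0.1666]
orientation: [0.0, 0.994, 0.11, -0.002]
ft_force: [-5.8, -0.1, 0.2]
opening: 0.015
```

```bash
python3 - <<'E'
from tgt import *; from rig import arm
import cv2
s=arm.observe()
go(s,[.3603,.2674,.0692],12.5); print(s['moment'])
d=R.from_euler('z',-np.radians(12.4)).apply(s['tcp_pos']-[.3585,.2686,.0693]); print(d)
cv2.imwrite("pics/w13.png",arm.read_camera('wrist'));cv2.imwrite("pics/s13.png",arm.read_camera('side'))
E
```

```text
shift [-26.9   1.4  97.5] turn 0.16 | yaw 12.66 pos [0.3866 0.2747 0.1666] F [-5.8 -0.1  0.2] op 0.015 t 13.23 tilt [-4.3e-03 -6.0e-04 -1.0e+00]
[-0.18368157  1.4830623  -0.10059088]
[ 2.87990029e-02 -6.11483756e-05  9.73197241e-02]
```

View pics/s13.png

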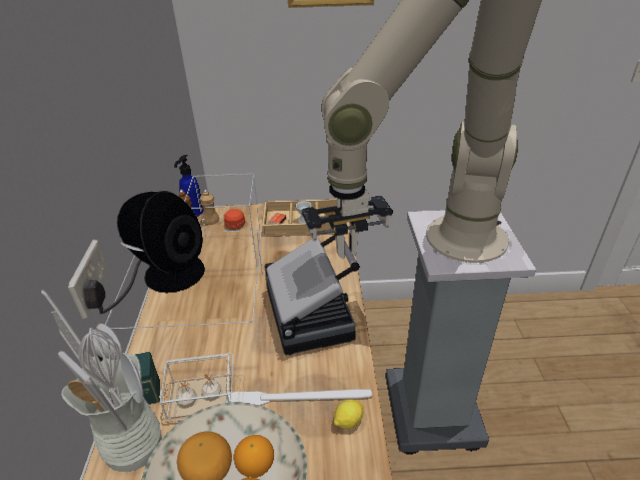

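View pics/w13.png

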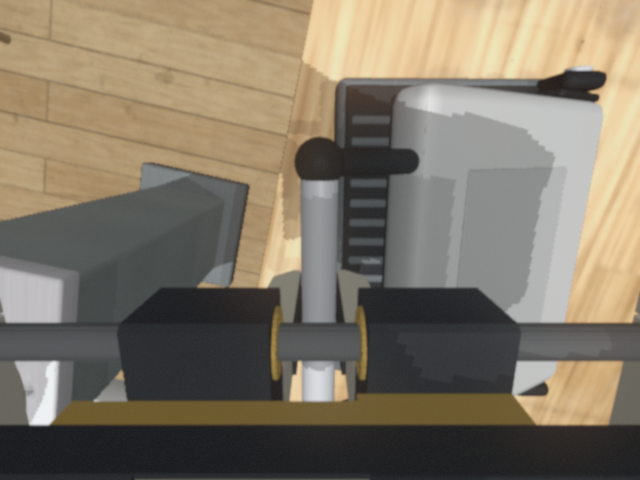

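Emit:
send_rows(
  motion="3 0 -4.5 0;6 0 -8.5 0;12 0 -17 0;19 0 -24.5 0;26 0 -32 0;33.5 0 -39.5 0;41.5 0 -46 0;49.5 0 -52.5 0;58 0 -58.5 0;67 0 -64 0;72 0 -66.5 0;76 0 -69 0;76 0 -69 0;76 0 -69 0;76 0 -69 0",
)

```text
clock: 14.58
tcp_pos: [0.4598, 0.2908, 0.2371]
orientation: [-0.001, 0.994, 0.11, -0.004]
ft_force: [-18.6, -4.2, 32.4]
opening: 0.0148
```

```bash
python3 - <<'E'
from tgt import *; from rig import arm
import cv2
np.set_printoptions(precision=4,suppress=True)
s=arm.observe()
go(s,[.3603,.2674,.0692],12.5); print(s['moment'])
d=R.from_euler('z',-np.radians(12.4)).apply(s['tcp_pos']-[.3585,.2686,.0693]); print(d)
print('angle', np.degrees(np.arctan2(.01+d[2],.198-d[0]))-2.89)
cv2.imwrite("pics/w14.png",arm.read_camera('wrist'));
i=arm.read_camera('side');cv2.imwrite("pics/s14.png",cv2.resize(i[180:360,230:400],None,fx=3.3,fy=3.3,interpolation=cv2.INTER_CUBIC))
i=arm.read_camera('top');cv2.imwrite("pics/t14.png",i)
E
```

```text
shift [-101.     1.5  168.7] turn 0.13 | yaw 12.63 pos [0.4598 0.2908 0.2371] F [-18.6  -4.2  32.4] op 0.0148 t 14.58 tilt [-0.0076  0.001  -1.    ]
[-1.2066  4.3819  0.012 ]
[ 0.1037 -0.0001  0.1678]
angle 59.183223044355216
```

View pics/s14.png

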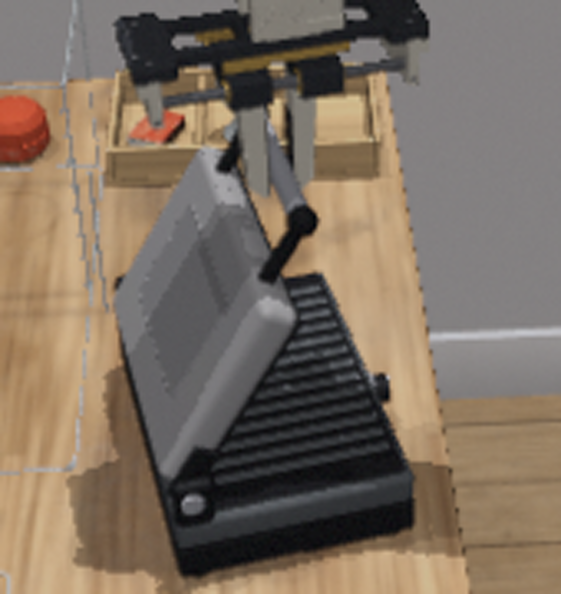

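View pics/w14.png

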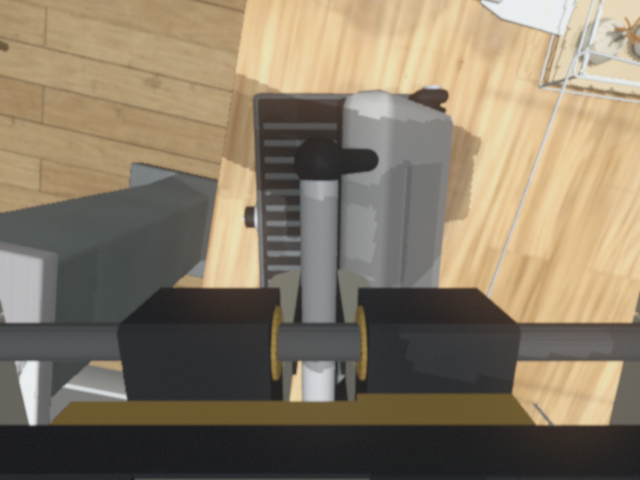

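View pics/t14.png

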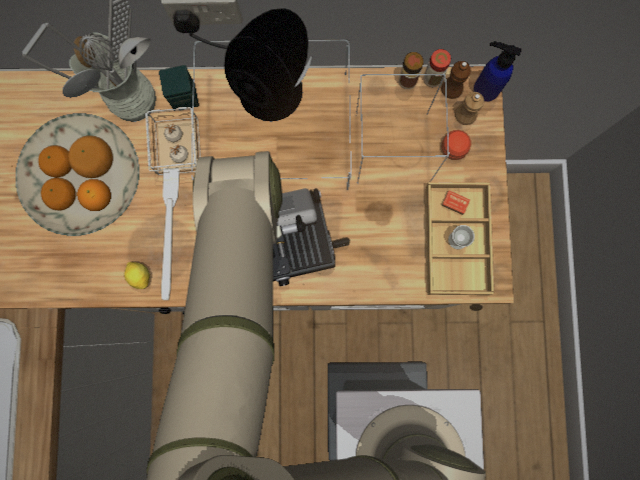

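Emit:
send_rows(
  motion="0.2 0 -2 0;0.4 0 -4 0;0.5 0 -5 0;0.5 0 -5 0;0.5 0 -5 0",
)

```text
clock: 15.15
tcp_pos: [0.4641, 0.2916, 0.2401]
orientation: [0.001, 0.994, 0.11, 0.001]
ft_force: [5.7, 0.4, -13.4]
opening: 0.015
```

```bash
cat > ang.py <<'E'
from tgt import *; from rig import arm
np.set_printoptions(precision=4,suppress=True)
s=arm.observe()
go(s,[.3603,.2674,.0692],12.5); print('M',s['moment'])
d=R.from_euler('z',-np.radians(12.4)).apply(s['tcp_pos']-[.3585,.2686,.0693]); print(d)
print('angle', np.degrees(np.arctan2(.01+d[2],.198-d[0]))-2.89,'r',np.hypot(.01+d[2],.198-d[0]))
E
python3 ang.py
```

```text
shift [-106.7    0.7  170.8] turn 0.12 | yaw 12.62 pos [0.4641 0.2916 0.2401] F [  5.7   0.4 -13.4] op 0.015 t 15.15 tilt [ 0.0013 -0.0014 -1.    ]
M [-0.1298 -1.0839 -0.026 ]
[ 0.1081 -0.0002  0.1708]
angle 60.656743345579365 r 0.20188860907004358
```

```bash
python3 - <<'E'
import cv2
from rig import arm
i=arm.read_camera('side');cv2.imwrite("pics/s15.png",i)
a=cv2.imread("pics/side0.png")
cv2.imwrite("pics/s15c.png",cv2.resize(i[190:290,270:350],None,fx=7,fy=6,interpolation=cv2.INTER_CUBIC))
cv2.imwrite("pics/s0c.png",cv2.resize(a[240:320,320:390],None,fx=7,fy=7,interpolation=cv2.INTER_CUBIC))
E
python3 ang.py
```

```text
shift [-106.7    0.7  170.8] turn 0.12 | yaw 12.62 pos [0.4641 0.2916 0.2401] F [  4.9   0.  -13.5] op 0.0152 t 15.2 tilt [ 0.0012 -0.0014 -1.    ]
M [-0.2001 -1.0463  0.0025]
[ 0.1081 -0.0002  0.1708]
angle 60.659238595072566 r 0.20188379836306583
```

View pics/s15c.png

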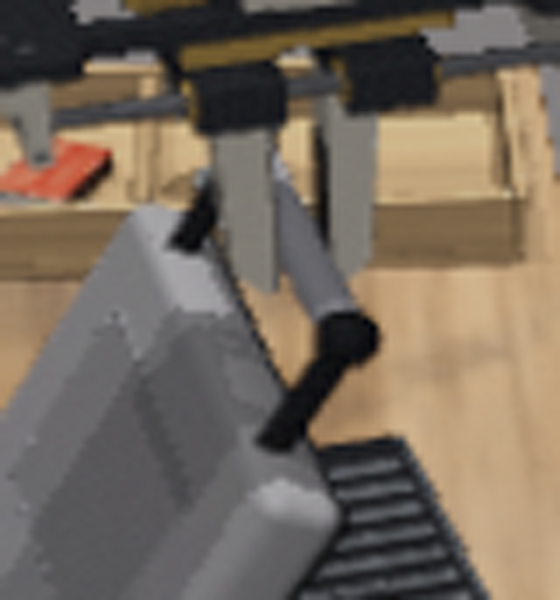

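View pics/s0c.png

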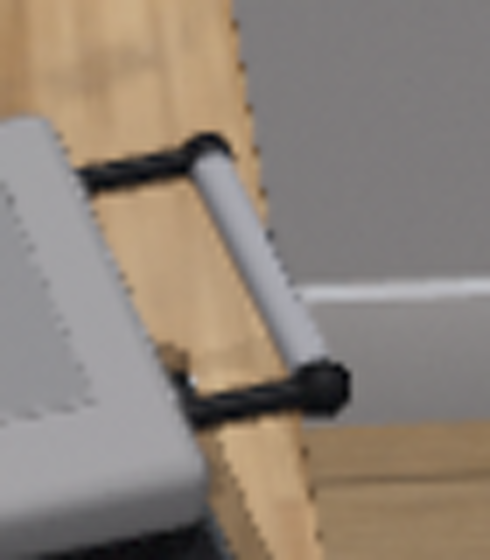

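```bash
python3 - <<'E'
from h import *; from rig import arm
S=arm.calibration('side'); np.set_printoptions(precision=2,suppress=True)
r=np.hypot(.198,.01);a0=np.arctan2(.01,.198)
def bar(g,deg,y=.064):
    a=np.radians(deg)+a0; return place(g,[.072-r*np.cos(a),y,.078+r*np.sin(a)])
for g in ([.4825,.2928,.2124],[.485,.2943,.2124],[.484,.2935,.218]):
    off=np.array([366.3,295.4])-proj(S,bar(g,0)); print('off',off)
    for d in (56,58,59,60,61,62,64): print(d,proj(S,bar(g,d)),proj(S,bar(g,d))+off)
E
```

```text
off [[1.16 1.39]]
56 [[324.5  246.48]] [[325.66 247.86]]
58 [[321.72 245.64]] [[322.87 247.03]]
59 [[320.3  245.26]] [[321.45 246.64]]
60 [[318.86 244.89]] [[320.02 246.28]]
61 [[317.41 244.55]] [[318.56 245.93]]
62 [[315.94 244.23]] [[317.09 245.61]]
64 [[312.95 243.65]] [[314.11 245.04]]
off [[2.15 0.9 ]]
56 [[323.35 246.96]] [[325.5  247.86]]
58 [[320.56 246.12]] [[322.7  247.02]]
59 [[319.13 245.74]] [[321.28 246.64]]
60 [[317.69 245.37]] [[319.84 246.28]]
61 [[316.24 245.03]] [[318.38 245.93]]
62 [[314.76 244.71]] [[316.91 245.61]]
64 [[311.77 244.14]] [[313.92 245.04]]
off [[1.71 1.38]]
56 [[323.95 246.63]] [[325.66 248.01]]
58 [[321.17 245.81]] [[322.88 247.18]]
59 [[319.75 245.43]] [[321.46 246.8 ]]
60 [[318.31 245.07]] [[320.02 246.44]]
61 [[316.86 244.73]] [[318.57 246.11]]
62 [[315.39 244.41]] [[317.1  245.79]]
64 [[312.41 243.85]] [[314.12 245.23]]
```

Emit:
send_rows(
  motion="0.5 0 1.1 0;0.5 0 1.1 0;0.5 0 1.1 0;0.5 0 1.1 0;0.5 0 1.1 0;0.5 0 1.1 0;0.5 0 1.1 0;0.5 0 1.1 0;0.5 0 1.1 0;0.5 0 1.1 0;0.5 0 1.1 0;0.5 0 1.1 0",
)

```text
clock: 16.2
tcp_pos: [0.4639, 0.2916, 0.2398]
orientation: [0.0, 0.994, 0.11, -0.0]
ft_force: [-4.3, -3.5, 5.0]
opening: 0.015
```

```bash
python3 ang.py; python3 - <<'E'
import cv2
from rig import arm
i=arm.read_camera('side')
cv2.imwrite("pics/s16c.png",cv2.resize(i[190:290,270:350],None,fx=7,fy=6,interpolation=cv2.INTER_CUBIC))
i=arm.read_camera('top');cv2.imwrite("pics/t16c.png",cv2.resize(i[170:310,270:510],None,fx=3.3,fy=3.3,interpolation=cv2.INTER_CUBIC))
E
```

```text
shift [-106.3    1.   170.7] turn 0.12 | yaw 12.62 pos [0.4639 0.2916 0.2398] F [-4.3 -3.5  5. ] op 0.015 t 16.2 tilt [-0.0007 -0.0001 -1.    ]
M [-0.9252  0.9816 -0.0063]
[ 0.1079 -0.0002  0.1705]
angle 60.588155169340126 r 0.20172179478440164
```

View pics/s16c.png

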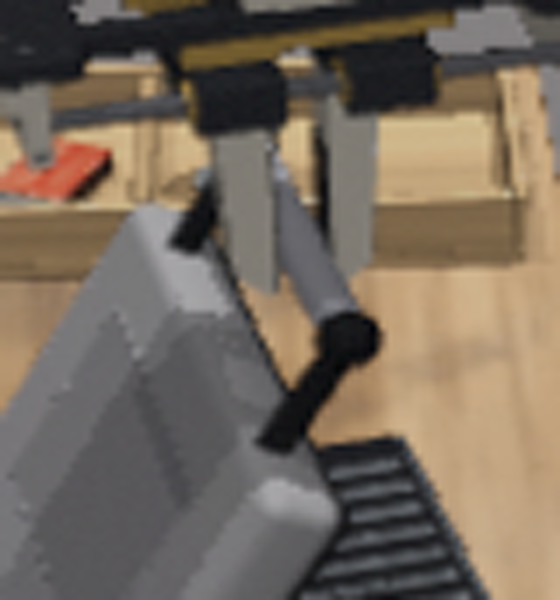

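View pics/t16c.png

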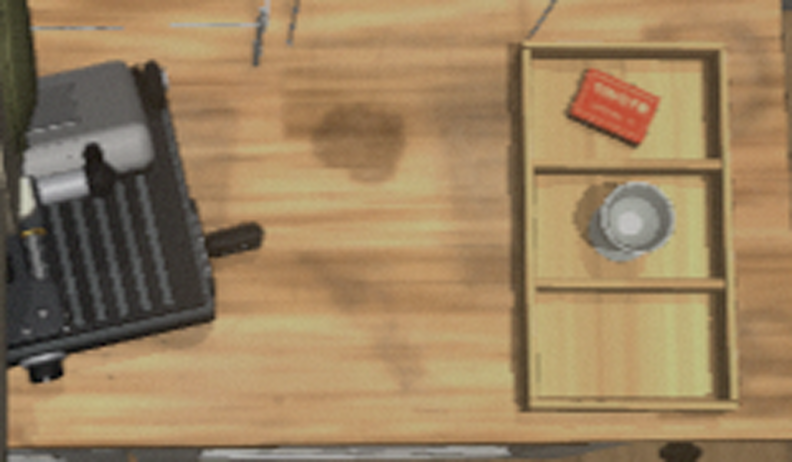

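Everything is steady: the lid is at about 60°, the residual force is small, the tray is still home, and the egg cup and matchbox are untouched. I'm handing in.

```bash
python3 -c "
from rig import arm
print(arm.close_job())"
```

```text
the job is handed in; nothing more can be done
None
```

The drip tray is fully home in the grill's slot and released, and I then lifted the lid. The arm is still holding it open at about 60 degrees. I handed the job in at about 16.3 s.

- **Tray:** I pushed it in along the worktop with the lid shut until it stopped firmly at 17 N, then let go. In the top picture the pull tab's end lay within 1 pixel of where it should be when home. The final top picture shows the tray still in place.
- **Lid angle:** The side camera gave 60.0 degrees. The arm's own position gave 60.6 degrees, or about 60.2 after allowing for the bar slipping about 4 mm in the fingers as the lift began. I inferred that slip from the arc the arm followed. The angle was steady for the last second before I handed in.
- **Forces:** While lifting, the force at the wrist rose to about 37 N because my arc was slightly too small. I corrected this, and it was about 8 N at the end. I saw no sign of the arm or gripper body touching anything.
- **Other things:** The last top picture shows the egg cup and matchbox where they were. I did not measure the spatula again, but it looked unmoved in the last full top picture and the arm never went near it.

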